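# Put the plug gauge back in its case and let the lid fall shut

## Task

Put the plug gauge with the green grip back into the round pocket of the open wooden case, gently feeling for the pocket, until it stands fully home. Then push the open lid from behind past upright, lightly and only until its own weight takes over, and let it swing shut by itself. Leave everything else on the bench alone.

Things in the scene. Friction and masses are not known exactly. Their poses are not given: they have to be found in the camera images.
- case: wooden gauge case fixed to the bench, 150 (x) x 220 (y) x 78 mm (z) outside, walls 6 mm. Origin: centre of its underside, z up; the hinge side is +x. A grey insert inside has a flat top 30 mm above the underside; a low fixed steel ring and square, 8 mm high, sit on it some 70 mm either side of its one round pocket. Pressing plug, fingers or arm on case or lid with over 25 N is too rough.
- pocket_nominal (a point): case x = -12 mm, y = 0, 30 mm up (insert's top). The pocket, diameter 32, 20 mm deep, 1 mm chamfer, has this x, but the insert has play along case y: the pocket lies up to 14 mm either way from this point, unmeasured, different each time. See it or feel for it: the plug's foot rests at 30 mm on the insert, sinks to 10 mm (floor) in the pocket. Light pressing does not shift the insert.
- case_hinge (a point): middle of the lid's hinge line, which runs along the case's y axis at case x = +75 mm, 78 mm above the bench.
- lid_edge (a point): middle of the lid's free edge, on its outer face (the face to push, turned away from the case). The lid is a flat wooden panel 150 mm from hinge to free edge, 220 mm along the hinge, 10 mm thick, 0.3 to 0.65 kg.
- lid (a joint): lid angle, rad: 0 shut, 1.57 upright; starts at 1.75 to 2.0 leaning back outwards (stop at 2.0). Hinge friction 0.1 N m and damping: it stays where left near upright and falls by itself only once pushed to about 1.35 to 1.1, depending on its weight; it then shuts in a second or two. Pushing near its top takes 1 to 4 N. Let go before 0.65 rad. A plug not fully home holds it up.
- green_plug: plug gauge with GREEN grip, standing loose on the bench: a steel foot, diameter 30 mm, 28 mm tall with its bottom edge chamfered 1 mm, and above it a round green plastic grip, diameter 16 mm, 32 mm tall (60 mm in all), about 0.2 kg. Origin at the centre of its underside, z up along its axis. It swaps places with the red one at random.
- red_plug: a second plug gauge, same shape and size as the green one but with a RED grip; a bystander, leave it alone
- block_a: bright steel parallel block 25 x 60 x 80 mm standing on end (80 mm tall); origin at the centre of its underside; bystander
- block_b: the same kind of steel block, bystander
- ring_gauge: steel ring, outside diameter 60, bore 36, 18 mm high, lying flat; bystander
- calculator: black pocket calculator 75 x 140 x 16 mm lying flat; bystander
- parts_box: small clear box with blue lid, 84 x 64 x 45 mm; bystander
- driver: screwdriver with red handle lying on the table, about 200 mm long, bystander
Not all that is in view belongs to the job. Leave any orange or yellow look-alike of the green_plug alone.

How it is judged:
By the outcome, as a careful person would: the job done as asked, in the order asked, and still so for the second after the job is handed in, with the robot touching nothing.
It also fails if it takes over 72 s, if anything falls off the work surface, if the arm or the gripper's body presses on something with over 40 N, if the wrist force passes 120 N, or if a joint passes its speed limit or range.

## Robot

A 6-joint arm with a two-finger parallel gripper is mounted at the origin on the work surface. World frame = base frame: x ahead of the robot, y to its left, z up, the work surface at z = 0. Lengths are in m, angles in rad, forces in N, time in s.
With the tool pointing down it reaches from about 0.375 to 0.9 m from the base axis. Payload 3.1 kg.
Tool frame: the origin (TCP) lies at the centre of the arm's flange, where the gripper is bolted on; the fingertips stand 182 mm ahead of it and the grasp point (between the pads) lies 164 mm ahead of it; z points along the fingers, y is the line along which they close (so a half turn about z gives the same grasp; the last joint's range is limited). The gripper opens to 87 mm and grips with 3 to 60 N. Pads are 19 mm wide; open, the fingers measure 117 mm over their backs; the gripper's body (75 mm by 190 mm) begins 51 mm behind the grasp point.
Start: joints at [1.022, 0.527, 1.433, -0, 1.181, -0.178], TCP at [0.226, 0.583, 0.405] pointing down, gripper open.
Joint ranges: [-3.08, 3.08], [-0.75, 2.2], [0.22, 2.44], [-1.43, 4.57], [0, 2.65], [-2.85, 2.85]. Speed limits (rad/s): [2.79, 2.79, 3.14, 3.14, 3.14, 3.14].

## Interface

Orientations are given as a unit quaternion [x, y, z, w].
In Python, from rig import * gives the robot as it stands.
- The arm moves only by the tool move_arm, never from a script. Its argument "commands" is a list that holds one entry, the list of rows, each a list of 6 numbers: the shift along the tool's x, y, z in units of 40 mm (1.0 is 40 mm), then the turn, a rotation vector about the tool's x, y, z in rad. A call has 1 to 12 rows; each row is the pose to reach, as a shift and turn from the pose commanded when the call began, along the tool's axes at that moment; what a row does not reach only later rows make up. A row lasts 1/8 s, in which the tool goes at most 62.5 mm and 10.7 degrees, less where a joint would pass 70% of its speed; a pose out of reach is approached as far as the arm can. A call with a gripper value outside its range is refused whole. "claw" is the closure, from -1 (fully open) to 1 (shut), so that 0 is half open, set as the call begins (left out, the last holds). The fingers move at their own pace and stop on an object; "squeeze" is the grip in N (left out, the last holds). Time passes only in rows, so rows that repeat a pose let the fingers close. It gives the time, the measured TCP pose, the force, the opening and the grip force at its end, in the units of the state.
- get_obs(): the state, without advancing time (a new reading comes with each control period).
- camera(name): name is "scene" or "top" or "wrist"; returns a dict with "pixels" (400x640x3 uint8, blue, green, red), "range_z" (400x640 float32, m along the optical axis (not along the pixel's ray), 0 where there is no reading), "camera_matrix" (3x3 intrinsics, pixels), "extrinsics" (4x4, takes a point from world to camera coordinates). Camera axes: x right, y up, looking along -z (the intrinsics and any distortion apply to the point x, -y, -z); pixel columns grow to the right and rows downward; lengths in m; the calibration is good to about 2 mm. A picture is of the moment at which its call begins.
- hand_in(): hands the job in; it is judged then, once.
The state is a dict: "time": time; "q": joint angles; "joint_velocities": joint speeds; "joint_torque": joint torques, N m; "position": TCP position; "tool_rot": TCP orientation; "ft_force": force on the tool from outside, world axes, zero at the start; "moment": the same for the moment, N m; "grip_width": finger opening in m; "grip_force": force on a finger pad.
Only numpy, scipy, OpenCV 4.12 (cv2) and the standard library are available. Lean on these libraries where they do the work, as an engineer would, in place of code of your own. Each camera call takes 0.05 s, during which the arm holds its last target. There are 200 camera calls.

## Working session

There is one attempt and no reset: what is moved stays moved. The work goes in short steps, Python scripts to look and compute and a tool call to move; the robot and the scene stay as the last step left them, time stands still between calls to the robot, and variables do not carry over. Pictures are saved under pics/ and viewed, at most 10 in all, crops included, and the job is handed in when it is done.

Besides the shell and the picture viewer there is one more tool, called after "Emit:" as name(argument=value, ...), one argument or row to a line, values as JSON. move_arm: Moves the arm, as the interface text tells. Its arguments: {"type":"object","properties":{"commands":{"type":"array","items":{"type":"array","items":{"type":"array","items":{"type":"number"}}}},"claw":{"type":"number"},"squeeze":{"type":"number"}},"required":["commands"]}

```bash
mkdir -p pics; ls; cat > h.py <<'E'
from rig import *
import numpy as np, cv2
def cloud(c):
    K=np.array(c["camera_matrix"]);E=np.array(c["extrinsics"]);z=np.array(c["range_z"])
    v,u=np.mgrid[0:400,0:640]
    p=np.stack([(u-K[0,2])/K[0,0]*z,-(v-K[1,2])/K[1,1]*z,-z],-1)
    w=(p-E[:3,3])@E[:3,:3]
    w[z==0]=np.nan
    return w
E
python3 - <<'E'
from h import *
o=get_obs();print(o)
for n in("scene","top"):
    c=camera(n);cv2.imwrite(f"pics/{n}0.png",c["pixels"]);np.savez(f"{n}0.npz",w=cloud(c),p=c["pixels"])
    print(n,[k for k in c],np.array(c["camera_matrix"]).round(1).tolist(),np.array(c["extrinsics"]).round(3).tolist())
E
```

```text
pics
{'time': 0.0, 'q': array([ 1.02244085e+00,  5.28502202e-01,  1.43390255e+00, -1.41419286e-05,
        1.18139960e+00, -1.78483097e-01]), 'joint_velocities': array([ 0.00132882,  0.00179626, -0.00018429, -0.00136576,  0.00114864,
       -0.00146766]), 'joint_torque': array([ 1.12576294e-03, -4.40028512e+01, -1.76597035e+01,  6.32883282e-02,
        5.80742606e-02, -1.77562965e-04]), 'position': array([0.2257191 , 0.582452  , 0.40374898]), 'tool_rot': array([ 1.83881055e-01,  9.82947880e-01, -1.03594664e-03, -3.86987005e-04]), 'ft_force': array([-0.25708214, -0.08792418, -0.51024804]), 'moment': array([ 0.03960726, -0.0412442 ,  0.01280366]), 'grip_force': 0.0, 'grip_width': 0.0866627880992695}
scene ['pixels', 'range_z', 'camera_matrix', 'extrinsics'] [[384.7, 0.0, 322.5], [0.0, 384.7, 199.9], [0.0, 0.0, 1.0]] [[-0.455, 0.89, 0.017, 0.088], [-0.586, -0.314, 0.747, 0.326], [0.671, 0.33, 0.664, -1.284], [0.0, 0.0, 0.0, 1.0]]
top ['pixels', 'range_z', 'camera_matrix', 'extrinsics'] [[431.6, 0.0, 322.4], [0.0, 431.6, 204.9], [0.0, 0.0, 1.0]] [[0.024, -1.0, 0.017, 0.15], [0.99, 0.026, 0.139, -0.562], [-0.139, 0.013, 0.99, -0.903], [0.0, 0.0, 0.0, 1.0]]
```

View pics/top0.png

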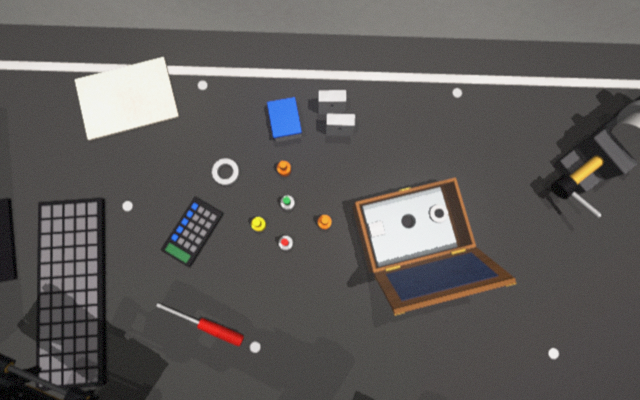

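View pics/scene0.png

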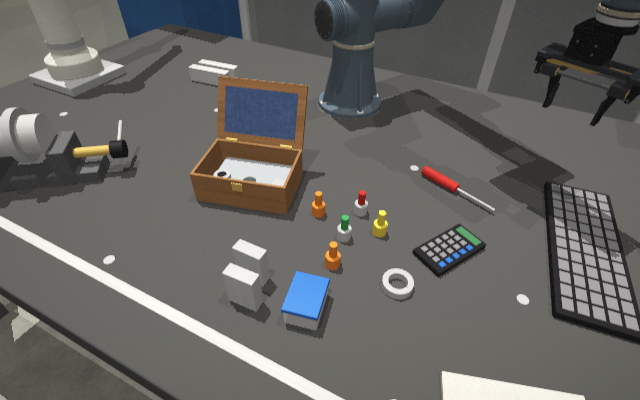

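The top view shows the green plug at (288,202), with red at (286,242), yellow at (258,224) and orange at (324,222) and (284,168). The case's pocket is at (408,221), and its hinge and lid are on the robot's side.

```bash
python3 - <<'E'
from h import *
d=np.load("top0.npz");w=d["w"];p=d["p"].astype(int)
s=np.load("scene0.npz");ws=s["w"];ps=s["p"].astype(int)
# green grip
for W,P,name in((w,p,'top'),(ws,ps,'scene')):
    g=(P[...,1]>P[...,0]+40)&(P[...,1]>P[...,2]+40)
    q=W[g];q=q[(q[:,2]>0.025)]
    print(name,'green',len(q),np.nanmedian(q,0).round(4),q.min(0).round(4),q.max(0).round(4))
# all plug tops in top: z>0.05
for n,(u,v) in dict(green=(288,202),red=(286,242),yel=(258,224),or1=(324,222),or2=(284,168)).items():
    a=w[v-12:v+13,u-12:u+13].reshape(-1,3); t=a[a[:,2]>a[:,2].max()-0.006]; f=a[(a[:,2]>.022)]
    print(n,len(t),t.mean(0).round(4),'body',len(f),((f.min(0)+f.max(0))/2).round(4),(f.max(0)-f.min(0)).round(4))
# pocket: dark pixels near
sub=np.s_[200:245,385:430]
a=w[sub];c=p[sub].sum(-1)
m=cv2.connectedComponentsWithStats((c<330).astype(np.uint8))
print('comp',m[2].tolist(),m[3].round(1).tolist())
print('z around', w[221,375:460:4,2].round(3), w[195:265:4,408,2].round(3))
print('white around',[w[v,u].round(4).tolist() for u,v in((395,235),(420,235),(395,205),(420,205))])
# rim of case
r=w[170:300,345:480].reshape(-1,3);r=r[(abs(r[:,2]-.078)<.004)]
rect=cv2.minAreaRect(r[:,:2].astype(np.float32));print('rim',rect,len(r))
l=w[245:320,365:520].reshape(-1,3);l=l[l[:,2]>.1]
cc=l.mean(0);U,S,V=np.linalg.svd(l-cc,full_matrices=False);print('lid',cc,V.round(3),S,len(l),l[:,2].max())
E
python3 -c "
import cv2
a=cv2.imread('pics/top0.png')[160:330,240:530];cv2.imwrite('pics/c.png',cv2.resize(a,(798,468),interpolation=cv2.INTER_CUBIC))"
```

```text
top green 43 [0.5635 0.2413 0.0606] [0.5563 0.235  0.0501] [0.5717 0.2482 0.0639]
scene green 93 [0.5696 0.2416 0.0527] [0.5581 0.2341 0.031 ] [0.5722 0.2477 0.0624]
green 0 [nan nan nan] body 142 [0.5647 0.2416 0.0432] [0.0295 0.0271 0.0414]
red 0 [nan nan nan] body 143 [0.4756 0.2418 0.0449] [0.0263 0.0285 0.0399]
yel 0 [nan nan nan] body 146 [0.5146 0.304  0.0445] [0.0288 0.0285 0.0408]
or1 0 [nan nan nan] body 143 [0.5236 0.1582 0.0433] [0.0271 0.0286 0.0399]
or2 0 [nan nan nan] body 146 [0.6413 0.2522 0.0431] [0.0282 0.0293 0.0419]
comp [[0, 0, 45, 45, 1894], [17, 15, 13, 13, 131]] [[21.9, 22.1], [23.1, 20.8]]
z around [0.029 0.039 0.031 0.031 0.029 0.029 0.031 0.012 0.009 0.011 0.029 0.032
 0.03  0.028 0.028 0.03  0.038 0.031 0.031 0.007 0.012 0.039] [ 0.031  0.029  0.027  0.026  0.031  0.012  0.01   0.011  0.009  0.03
  0.029  0.032  0.029  0.031  0.032  0.03   0.035 -0.002]
white around [[0.4965, 0.0038, 0.0313], [0.4979, -0.051, 0.0307], [0.5626, 0.0037, 0.0304], [0.5639, -0.0513, 0.0315]]
rim ((0.5138834118843079, -0.030302003026008606), (0.16369667649269104, 0.22254438698291779), 16.15542221069336) 1121
lid [ 0.40504181 -0.05813498  0.16865681] [[-0.265  0.964 -0.001]
 [ 0.425  0.116 -0.898]
 [ 0.865  0.238  0.441]] [4.42422647 2.70217642 0.14327568] 4780 0.21722107887995823<stdin>:12: RuntimeWarning: Mean of empty slice.
  ret = um.true_divide(
```

View pics/c.png

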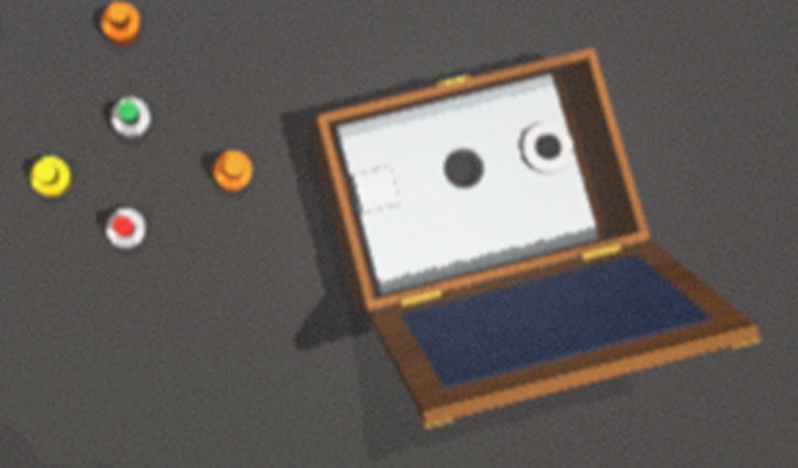

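The crop shows the pocket at the case's middle and the lid leaning back towards the robot. The grip's free grasp directions include the case's y axis, so I'll grasp at that yaw.

```bash
cat >> h.py <<'E'
from scipy.spatial.transform import Rotation as R
def rel(pos,yaw=None,cmd=None):
    """shift units + turn to world TCP pos; yaw = world angle(deg) of tool y, tool down"""
    o=get_obs();p=np.array(o["position"]) if cmd is None else np.array(cmd);r=R.from_quat(o["tool_rot"])
    t=np.zeros(3)
    if yaw is not None:
        a=np.radians(yaw);Y=np.array([np.cos(a),np.sin(a),0]);Z=np.array([0,0,-1.]);X=np.cross(Y,Z)
        t=(r.inv()*R.from_matrix(np.stack([X,Y,Z],1))).as_rotvec()
    print("rel",(r.inv().apply(np.array(pos)-p)/.04).round(3).tolist(),t.round(4).tolist())
E
python3 - <<'E'
from h import *
rel([.5645,.2415,.31],105.4)
# case frame
d=np.load("top0.npz");w=d["w"];p=d["p"]
r=w[170:300,345:480].reshape(-1,3)
y=np.array([.265,-.964]);x=np.array([-.964,-.265])
def fit():
    import itertools
    k=r[(abs(r[:,2]-.078)<.005)][:,:2]
    return k
k=fit();c=np.array([.514,-.030]);q=np.stack([(k-c)@x,(k-c)@y],1)
for ax in(0,1):
    print(np.percentile(q[:,ax],[0,1,3,50,97,99,100]).round(4))
h,e=np.histogram(q[:,0],40);print(list(zip(e.round(3).tolist(),h.tolist())))
# pocket centre via ray at z=.03 (interpolated from white neighbours)
c=camera("top");K=c["camera_matrix"];E=np.array(c["extrinsics"]);O=-E[:3,:3].T@E[:3,3]
g=cv2.cvtColor(c["pixels"],cv2.COLOR_BGR2GRAY)[205:238,392:426]
big=cv2.resize(g,None,fx=8,fy=8,interpolation=cv2.INTER_CUBIC)
_,b=cv2.threshold(big,0,255,cv2.THRESH_OTSU+cv2.THRESH_BINARY_INV)
cs,_=cv2.findContours(b,0,1);ct=max(cs,key=cv2.contourArea);(eu,ev),ax,an=cv2.fitEllipse(ct)
u=392+(eu+.5)/8-.5;v=205+(ev+.5)/8-.5
ray=E[:3,:3].T@np.array([(u-K[0][2])/K[0][0],-(v-K[1][2])/K[1][1],-1]);P=O+ray*(.03-O[2])/ray[2]
print('pocket',u,v,ax,P, 'dia',np.mean(ax)/8*(O[2]-.03)/431.6)
E
```

```text
rel [-10.979, -4.882, 2.353] [-0.0018, -0.001, -0.6386]
[-0.0818 -0.0791 -0.0786  0.0095  0.0726  0.0734  0.0835]
[-0.1099 -0.1096 -0.1091  0.0044  0.1095  0.1102  0.1114]
[(-0.082, 80), (-0.078, 199), (-0.074, 60), (-0.069, 13), (-0.065, 14), (-0.061, 14), (-0.057, 14), (-0.053, 13), (-0.049, 12), (-0.045, 14), (-0.04, 13), (-0.036, 12), (-0.032, 14), (-0.028, 15), (-0.024, 13), (-0.02, 16), (-0.016, 14), (-0.012, 14), (-0.007, 11), (-0.003, 13), (0.001, 16), (0.005, 15), (0.009, 14), (0.013, 14), (0.017, 12), (0.022, 16), (0.026, 14), (0.03, 14), (0.034, 12), (0.038, 15), (0.042, 14), (0.046, 13), (0.05, 15), (0.055, 14), (0.059, 14), (0.063, 131), (0.067, 192), (0.071, 94), (0.075, 1), (0.079, 2)]
pocket 408.0592956542969 220.73239707946777 (111.9731216430664, 114.96981048583984) [ 0.52857531 -0.02510036  0.03      ] dia 0.030863618241535922
```

Emit:
move_arm(
  commands=[
    [[-10.98,-4.88,2.35,0,0,-0.639],[-10.98,-4.88,2.35,0,0,-0.639],[-10.98,-4.88,2.35,0,0,-0.639],[-10.98,-4.88,2.35,0,0,-0.639],[-10.98,-4.88,2.35,0,0,-0.639],[-10.98,-4.88,2.35,0,0,-0.639],[-10.98,-4.88,2.35,0,0,-0.639],[-10.98,-4.88,2.35,0,0,-0.639],[-10.98,-4.88,2.35,0,0,-0.639],[-10.98,-4.88,2.35,0,0,-0.639],[-10.98,-4.88,2.35,0,0,-0.639],[-10.98,-4.88,2.35,0,0,-0.639]],
  ],
  claw=-0.2,
  squeeze=20,
)

```text
time: 1.65
position: [0.5638, 0.2433, 0.3111]
tool_rot: [-0.135, 0.991, 0.0, 0.0]
ft_force: [0.0, -0.6, 0.1]
grip_width: 0.0522
grip_force: 0.0
```

```bash
python3 - <<'E'
from h import *
c=camera("wrist");cv2.imwrite("pics/w1.png",c["pixels"]);W=cloud(c);P=c["pixels"].astype(int)
g=(P[...,1]>P[...,0]+40)&(P[...,1]>P[...,2]+40)
q=W[g];t=q[q[:,2]>.055]
print(len(q),len(t),t.mean(0),t.min(0),t.max(0))
o=get_obs();print(o["time"],o["position"],o["grip_width"],o["ft_force"])
rel([.5645,.2415,.214],105.4)
E
```

```text
1235 334 [0.56403526 0.23933295 0.05991747] [0.55699952 0.23228316 0.05502664] [0.57189504 0.24689646 0.06188911]
1.7 [0.56399286 0.24317576 0.3111211 ] 0.05225553853043912 [-0.59744199  0.26357743 -0.18253829]
rel [-0.0, -0.044, 2.428] [-0.0, 0.0002, 0.0025]
```

View pics/w1.png

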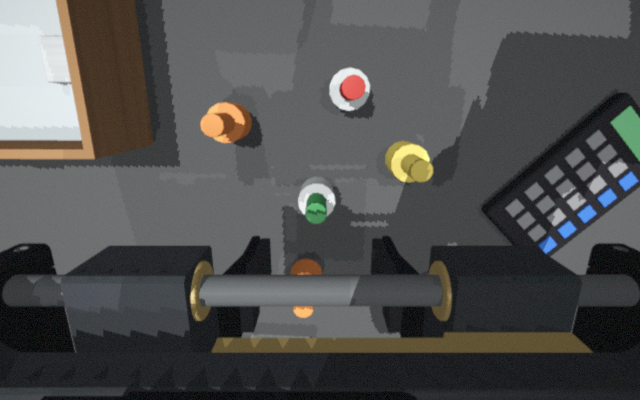

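The wrist view shows the green grip at (316,205), midway between the fingers, with the neighbours clear of both of them. I'll go down and grip.

Emit:
move_arm(
  commands=[
    [[0,-0.07,1.0,0,0,0],[0,-0.07,1.8,0,0,0],[0,-0.07,2.3,0,0,0],[0,-0.07,2.42,0,0,0],[0,-0.07,2.42,0,0,0]],
  ],
)

```text
time: 2.33
position: [0.5656, 0.2398, 0.2143]
tool_rot: [-0.135, 0.991, 0.0, 0.0]
ft_force: [-0.4, 0.3, 0.0]
grip_width: 0.0523
grip_force: 0.0
```

Emit:
move_arm(
  commands=[
    [[0,0,0,0,0,0],[0,0,0,0,0,0],[0,0,0,0,0,0],[0,0,0,0,0,0],[0,0,0,0,0,0],[0,0,0,0,0,0]],
  ],
  claw=1,
  squeeze=20,
)

```text
time: 3.08
position: [0.5656, 0.2394, 0.2141]
tool_rot: [-0.134, 0.991, 0.0, 0.0]
ft_force: [0.0, 0.4, 0.2]
grip_width: 0.0147
grip_force: 20.0
```

Emit:
move_arm(
  commands=[
    [[0,0,-0.6,0,0,0],[0,0,-1.6,0,0,0],[0,0,-2.8,0,0,0],[0,0,-3.2,0,0,0],[0,0,-3.2,0,0,0]],
  ],
)

```text
time: 3.7
position: [0.5655, 0.2393, 0.3423]
tool_rot: [-0.134, 0.991, 0.0, 0.001]
ft_force: [-0.8, -0.4, -2.0]
grip_width: 0.0153
grip_force: 20.0
```

```bash
python3 - <<'E'
from h import *
o=get_obs();print(o["time"],o["position"],o["ft_force"],o["moment"],o["grip_force"])
rel([.5286,-.0251,.342],105.4)
E
```

```text
3.7 [0.56551886 0.23927695 0.34231308] [-0.80432408 -0.41861194 -1.96531298] [ 0.02894068 -0.03358751  0.0110253 ] 19.97599469963461
rel [2.648, -6.126, 0.005] [-0.0001, 0.0013, 0.0004]
```

Weight −2 N means the plug is held. Now across to a point over the pocket.

Emit:
move_arm(
  commands=[
    [[0.4,-0.9,0,0,0,0],[0.9,-2.1,0,0,0,0],[1.4,-3.3,0,0,0,0],[1.9,-4.5,0,0,0,0],[2.4,-5.5,0,0,0,0],[2.65,-6.13,0,0,0,0],[2.65,-6.13,0,0,0,0],[2.65,-6.13,0,0,0,0]],
  ],
)

```text
time: 4.7
position: [0.5281, -0.0248, 0.3405]
tool_rot: [-0.134, 0.991, 0.001, -0.001]
ft_force: [0.0, 0.6, -2.3]
grip_width: 0.0152
grip_force: 20.0
```

```bash
python3 - <<'E'
from h import *
o=get_obs();print(o["time"],o["position"],o["ft_force"],o["moment"],o["grip_force"])
rel([.5286,-.0251,.262],105.4)
c=camera("wrist");cv2.imwrite("pics/w2.png",c["pixels"]);W=cloud(c)
np.savez("w2.npz",w=W)
P=c["pixels"].astype(int)
E
```

```text
4.7 [ 0.52813407 -0.024773    0.3404999 ] [ 0.0154648   0.59513798 -2.32623874] [ 0.05503445  0.01365386 -0.03377398] 19.976115559693426
rel [-0.014, -0.015, 1.962] [0.0021, -0.0027, 0.0001]
```

View pics/w2.png

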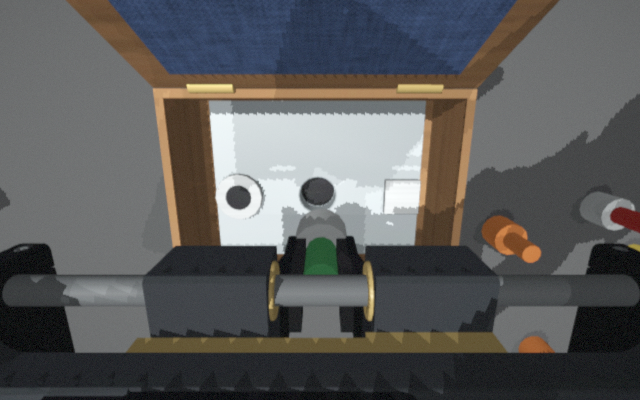

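The view shows the pocket at (317,191), in line with the held plug at (320,255). I'll check this in numbers.

```bash
python3 - <<'E'
from h import *
c=camera("wrist");K=c["camera_matrix"];E=np.array(c["extrinsics"]);O=-E[:3,:3].T@E[:3,3]
g=cv2.cvtColor(c["pixels"],cv2.COLOR_BGR2GRAY)
sub=g[165:212,292:344];big=cv2.resize(sub,None,fx=6,fy=6,interpolation=cv2.INTER_CUBIC)
_,b=cv2.threshold(big,0,255,cv2.THRESH_OTSU+cv2.THRESH_BINARY_INV)
cs,_=cv2.findContours(b,0,1)
for ct in cs:
    if cv2.contourArea(ct)<2000: continue
    x=ct[:,0,:]/6.+[292,165]
    ray=np.stack([(x[:,0]-K[0][2])/K[0][0],-(x[:,1]-K[1][2])/K[1][1],-np.ones(len(x))],1)@E[:3,:3]
    P=O+ray*((.03-O[2])/ray[:,2])[:,None]
    print(cv2.contourArea(ct),cv2.minEnclosingCircle(P[:,:2].astype(np.float32)),P.min(0),P.max(0))
W=cloud(c)[165:212,292:344]
m=W[...,2]<.022;print('hole pts',m.sum(),W[m].mean(0),W[m].min(0),W[m].max(0))
P=c["pixels"].astype(int);W=cloud(c)
gg=(P[...,1]>P[...,0]+30)&(P[...,1]>P[...,2]+30);q=W[gg];print('green',np.median(q,0),q[:,:2].min(0),q[:,:2].max(0),q[:,2].max())
E
```

```text
35340.5 ((0.5307044982910156, -0.024743737652897835), 0.01837329752743244) [ 0.51370707 -0.04236994  0.03      ] [ 0.5466619  -0.01024328  0.03      ]
hole pts 887 [ 0.53318582 -0.0262609   0.01145741] [ 0.51810579 -0.04250687  0.00867208] [ 0.54617886 -0.01102919  0.02197206]
green [nan nan nan] [nan nan] [nan nan] nan
```

Emit:
move_arm(
  commands=[
    [[-0.02,0,0.5,0,0,0],[-0.02,0,1.2,0,0,0],[-0.02,0,1.8,0,0,0],[-0.02,0,2.1,0,0,0],[-0.02,0,2.2,0,0,0],[-0.02,0,2.2,0,0,0],[-0.02,0,2.2,0,0,0]],
  ],
)

```text
time: 5.68
position: [0.5297, -0.025, 0.2547]
tool_rot: [-0.134, 0.991, -0.0, 0.001]
ft_force: [0.1, 0.2, -2.5]
grip_width: 0.0148
grip_force: 20.0
```

```bash
python3 - <<'E'
from h import *
o=get_obs();print(o["time"],o["position"],o["ft_force"],o["moment"],o["grip_force"])
rel([.529,-.0255,.244],105.4)
E
```

```text
5.675 [ 0.52971243 -0.02503812  0.25474019] [ 0.13732292  0.24901605 -2.51571327] [ 0.0678645   0.04300298 -0.01447392] 19.976147131528705
rel [0.021, -0.006, 0.268] [-0.0009, 0.0015, 0.0006]
```

Emit:
move_arm(
  commands=[
    [[0,0,0.08,0,0,0],[0,0,0.16,0,0,0],[0,0,0.22,0,0,0],[0,0,0.25,0,0,0],[0,0,0.28,0,0,0],[0,0,0.3,0,0,0],[0,0,0.3,0,0,0]],
  ],
)

```text
time: 6.55
position: [0.5298, -0.0252, 0.2423]
tool_rot: [-0.134, 0.991, -0.0, 0.001]
ft_force: [0.7, -1.8, -1.0]
grip_width: 0.0156
grip_force: 20.0
```

Emit:
move_arm(
  commands=[
    [[0,0,0.02,0,0,0],[0,0,0.04,0,0,0],[0,0,0.06,0,0,0],[0,0,0.06,0,0,0]],
  ],
)

```text
time: 7.05
position: [0.5296, -0.0253, 0.2395]
tool_rot: [-0.134, 0.991, -0.0, 0.0]
ft_force: [1.0, -2.3, -1.6]
grip_width: 0.0154
grip_force: 20.0
```

It is entering the pocket: the foot is below 30 mm with little force. I'll shift slightly along the side force and go down.

Emit:
move_arm(
  commands=[
    [[0,-0.015,0.03,0,0,0],[0,-0.015,0.08,0,0,0],[0,-0.015,0.13,0,0,0],[0,-0.015,0.18,0,0,0],[0,-0.015,0.23,0,0,0],[0,-0.015,0.26,0,0,0],[0,-0.015,0.26,0,0,0]],
  ],
)

```text
time: 7.92
position: [0.5295, -0.0256, 0.229]
tool_rot: [-0.134, 0.991, 0.0, -0.0]
ft_force: [2.5, -1.2, -2.5]
grip_width: 0.0155
grip_force: 20.0
```

Emit:
move_arm(
  commands=[
    [[-0.012,-0.01,0.03,0,0,0],[-0.012,-0.01,0.06,0,0,0],[-0.012,-0.01,0.09,0,0,0],[-0.012,-0.01,0.11,0,0,0],[-0.012,-0.01,0.13,0,0,0],[-0.012,-0.01,0.13,0,0,0]],
  ],
)

```text
time: 8.68
position: [0.5299, -0.0258, 0.224]
tool_rot: [-0.134, 0.991, 0.0, -0.0]
ft_force: [-0.3, 0.7, -0.1]
grip_width: 0.015
grip_force: 20.0
```

It's at the floor, as z is 0.224 and the weight is off. I'll press slightly to confirm, then open.

Emit:
move_arm(
  commands=[
    [[0,0,0.02,0,0,0],[0,0,0.03,0,0,0],[0,0,0.03,0,0,0]],
  ],
)

```text
time: 9.05
position: [0.5299, -0.0257, 0.2239]
tool_rot: [-0.134, 0.991, 0.0, -0.0]
ft_force: [-1.7, 1.2, 9.1]
grip_width: 0.0154
grip_force: 20.0
```

Emit:
move_arm(
  commands=[
    [[0,0,0,0,0,0],[0,0,0,0,0,0],[0,0,0,0,0,0],[0,0,0,0,0,0]],
  ],
  claw=0,
)

```text
time: 9.55
position: [0.5301, -0.0259, 0.2226]
tool_rot: [-0.134, 0.991, 0.0, -0.0]
ft_force: [0.0, -0.3, -0.1]
grip_width: 0.0417
grip_force: 0.0
```

Emit:
move_arm(
  commands=[
    [[0,0,-0.3,0,0,0],[0,0,-1,0,0,0],[0,0,-2,0,0,0],[0,0,-3.2,0,0,0],[0,0,-4.4,0,0,0],[0,0,-5,0,0,0],[0,0,-5,0,0,0]],
  ],
)

```text
time: 10.42
position: [0.5303, -0.0259, 0.4254]
tool_rot: [-0.134, 0.991, -0.001, 0.003]
ft_force: [-0.8, 0.3, -0.2]
grip_width: 0.0435
grip_force: 0.0
```

```bash
python3 - <<'E'
from h import *
c=camera("top");cv2.imwrite("pics/t2.png",c["pixels"]);W=cloud(c);P=c["pixels"].astype(int)
o=get_obs();print(o["time"],o["position"],o["ft_force"],o["grip_width"],o["q"])
def green(c):
    W=cloud(c);P=c["pixels"].astype(int)
    g=(P[...,1]>P[...,0]+30)&(P[...,1]>P[...,2]+30);q=W[g];q=q[(np.abs(q[:,:2]-[.529,-.0255])<.04).all(1)]
    if len(q): print('green',len(q),np.median(q,0).round(4),q.min(0).round(4),q.max(0).round(4))
green(c);green(camera("wrist"));s=camera("scene");green(s)
# lid fit, from scene (front) and top
for cc in(c,s):
    w=cloud(cc).reshape(-1,3);C=np.array([.5169,-.0292]);x=np.array([-.964,-.265]);y=np.array([.265,-.964])
    q=np.column_stack([(w[:,:2]-C)@x,(w[:,:2]-C)@y,w[:,2]])
    l=q[(q[:,0]>.07)&(q[:,0]<.17)&(abs(q[:,1])<.1)&(q[:,2]>.095)&(q[:,2]<.23)]
    if len(l)>100:
        A=np.polyfit(l[:,2],l[:,0],1);print('lid',len(l),A,1.5708+np.arctan(A[0]),l.max(0))
cv2.imwrite("pics/s2.png",s["pixels"])
E
```

```text
10.475 [ 0.52978484 -0.02576973  0.42361116] [-0.76387227  1.053616    0.03194136] 0.04318751173513449 [-2.59431669e-01  3.76606944e-01  1.64749968e+00 -8.89752061e-06
  1.11545921e+00 -2.09949233e+00]
green 225 [ 0.5268 -0.0262  0.0698] [ 0.5213 -0.0332  0.0382] [ 0.5353 -0.0158  0.0727]
green 80 [ 0.5324 -0.0212  0.0608] [ 0.5235 -0.0315  0.0406] [ 0.5382 -0.0163  0.0725]
lid 2075 [0.48483581 0.03357956] 2.022242832220098 [0.14589315 0.02395081 0.21624205]
lid 4119 [0.46268387 0.03777324] 2.0041516269978574 [0.14719614 0.09989911 0.21572793]
```

View pics/s2.png

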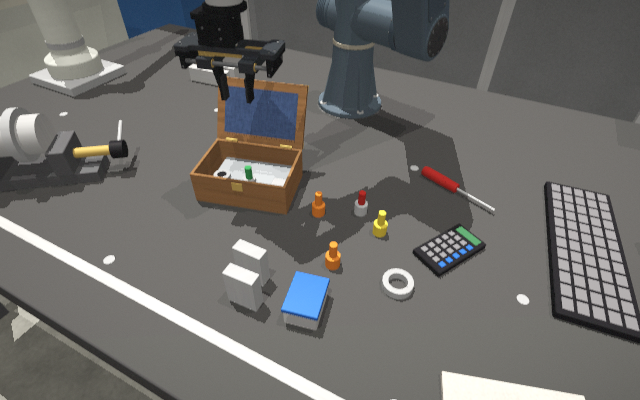

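The scene view shows the plug standing in the pocket at (249,172), and its grip top measures 0.070 m, so it is fully home. The lid leans at about 2.0 rad. Next I'll close the fingers, tilt about 20°, and bring them over and behind the lid's free edge.

Emit:
move_arm(
  commands=[
    [[0.3,0,-0.8,0,0,0],[1.0,0,-1.0,0,0.1,0],[2.0,0,-1.0,0,0.2,0],[2.8,0,-0.8,0,0.3,0],[3.23,0,-0.6,0,0.35,0],[3.23,0,-0.5,0,0.35,0],[3.23,0,-0.5,0,0.35,0],[3.23,0,-0.5,0,0.35,0]],
  ],
  claw=1,
  squeeze=10,
)

```text
time: 11.58
position: [0.4065, -0.0603, 0.4428]
tool_rot: [-0.132, 0.976, -0.024, -0.172]
ft_force: [0.1, 0.2, 0.5]
grip_width: 0.0007
grip_force: 0.0
```

```bash
cat >> h.py <<'E'
C=np.array([.5169,-.0292]);CX=np.array([-.964,-.265]);CY=np.array([.265,-.964])
def case(p): p=np.asarray(p);return np.array([(p[:2]-C)@CX,(p[:2]-C)@CY,p[2]])
def tip():
    o=get_obs();r=R.from_quat(o["tool_rot"]).as_matrix();t=o["position"]+.182*r[:,2]
    print("t",o["time"],"tcp",case(o["position"]).round(4),"tip",case(t).round(4),"tilt",np.degrees(np.arctan2(case(np.append(C+r[:2,2],0))[0],-r[2,2])).round(2),"F",o["ft_force"].round(2),"q",o["q"].round(3),o["grip_width"].round(4))
    M=np.array([np.append(CX,0),np.append(CY,0),[0,0,1]])
    return t,r,M
def go(cx,cy,cz):
    t,r,M=tip();d=np.array([cx,cy,cz])-case(t);print("shift",(r.T@(M.T@d)/.04).round(3).tolist())
def lid():
    c=camera("scene");w=cloud(c).reshape(-1,3)
    q=np.column_stack([(w[:,:2]-C)@CX,(w[:,:2]-C)@CY,w[:,2]])
    m=(abs(q[:,1])<.1)&(abs(q[:,1])>.03)&(q[:,0]>-.075)&(q[:,0]<.17)&(q[:,2]>.1)&(q[:,2]<.25)
    l=q[m]
    if len(l): a=np.arctan2(l[:,2]-.078,-(l[:,0]-.075));print("lid n",len(l),"angle",np.percentile(a,[10,50,90]).round(3))
    return c
E
python3 - <<'E'
from h import *
go(.178,0,.195)
E
```

```text
Traceback (most recent call last):
  File "h.py", line 27, in go
    t,r,M=tip();d=np.array([cx,cy,cz])-case(t);print("shift",(r.T@(M.T@d)/.04).round(3).tolist())
          ~~~^^
  File "h.py", line 23, in tip
    print("t",o["time"],"tcp",case(o["position"]).round(4),"tip",case(t).round(4),"tilt",np.degrees(np.arctan2(case(np.append(C+r[:2,2],0))[0],-r[2,2])).round(2),"F",o["ft_force"].round(2),"q",o["q"].round(3),o["grip_width"].round(4))
                                                                                                                                                                                                                 ^^^^^^^^^^^^^^^^^^^^^
AttributeError: 'float' object has no attribute 'round'
```

```bash
sed -i 's/o\["grip_width"\].round(4))/o["grip_width"])/' h.py
python3 - <<'E'
from h import *
go(.178,0,.195);lid()
E
```

```text
t 11.575 tcp [0.1147 0.0007 0.4428] tip [0.1769 0.0009 0.2718] tilt 19.97 F [0.06 0.22 0.48] q [-0.359  0.248  1.814 -0.207  1.369 -2.128] 0.0007221413174219233
shift [-0.629, 0.023, 1.814]
lid n 3011 angle [1.957 1.992 2.017]
```

Emit:
move_arm(
  commands=[
    [[-0.2,0.02,0.6,0,0,0],[-0.42,0.02,1.2,0,0,0],[-0.58,0.02,1.65,0,0,0],[-0.63,0.02,1.81,0,0,0],[-0.63,0.02,1.81,0,0,0],[-0.63,0.02,1.81,0,0,0]],
  ],
)

```text
time: 12.38
position: [0.4046, -0.0599, 0.3667]
tool_rot: [-0.132, 0.976, -0.024, -0.172]
ft_force: [0.0, -0.0, -0.7]
grip_width: 0.0006
grip_force: 0.0
```

```bash
python3 - <<'E'
from h import *
go(.158,0,.195);go(.098,0,.2);c=lid();cv2.imwrite("pics/s3.png",c["pixels"][40:260,120:440])
E
```

```text
t 12.375 tcp [ 1.164e-01 -2.000e-04  3.667e-01] tip [1.785e-01 1.000e-04 1.957e-01] tilt 19.97 F [ 0.02 -0.05 -0.66] q [-0.359  0.365  1.912 -0.222  1.16  -2.08 ] 0.0005938491913067166
shift [-0.488, 0.001, -0.159]
t 12.375 tcp [ 1.164e-01 -2.000e-04  3.667e-01] tip [1.785e-01 1.000e-04 1.957e-01] tilt 19.97 F [ 0.02 -0.05 -0.66] q [-0.359  0.365  1.912 -0.222  1.16  -2.08 ] 0.0005938491913067166
shift [-1.855, -0.001, -0.789]
lid n 3014 angle [1.96  1.993 2.017]
```

View pics/s3.png

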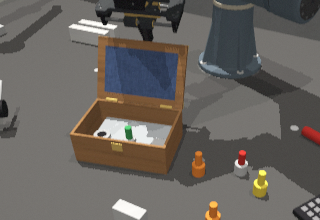

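The crop shows the closed fingers behind the lid's top edge at (148,35), clear of it. I'll push forward slowly.

Emit:
move_arm(
  commands=[
    [[-0.1,0,-0.036,0,0,0],[-0.2,0,-0.073,0,0,0],[-0.3,0,-0.11,0,0,0],[-0.4,0,-0.146,0,0,0],[-0.5,0,-0.182,0,0,0],[-0.6,0,-0.218,0,0,0],[-0.7,0,-0.255,0,0,0],[-0.8,0,-0.29,0,0,0],[-0.9,0,-0.328,0,0,0],[-1.0,0,-0.364,0,0,0]],
  ],
)

```text
time: 13.68
position: [0.4438, -0.0485, 0.3673]
tool_rot: [-0.132, 0.975, -0.024, -0.176]
ft_force: [-7.0, -1.4, 17.7]
grip_width: 0.0005
grip_force: 10.2
```

```bash
python3 - <<'E'
from h import *
tip();lid()
E
```

```text
t 13.675 tcp [ 0.0756 -0.0007  0.3673] tip [ 0.1393 -0.0007  0.1968] tilt 20.49 F [-7.04 -1.37 17.66] q [-0.306  0.411  1.821 -0.204  1.221 -2.047] 0.0004849243986798041
lid n 3103 angle [1.767 1.801 1.826]
```

There is an unexpected upward force of 17.7 N. The lid's edge must be under the gripper's knuckles, so I'll raise at once and then reduce the tilt about the tip.

Emit:
move_arm(
  commands=[
    [[0.05,0,-0.14,0,0,0],[0.1,0,-0.28,0,0,0],[0.1,0,-0.28,0,0,0]],
  ],
)

```text
time: 14.1
position: [0.4457, -0.0484, 0.3783]
tool_rot: [-0.132, 0.976, -0.024, -0.172]
ft_force: [-0.2, -0.3, 0.4]
grip_width: 0.0007
grip_force: 0.2
```

```bash
python3 - <<'E'
from h import *
tip();c=lid();w=camera("wrist");cv2.imwrite("pics/w4.png",np.hstack([cv2.resize(w["pixels"],(480,300)),cv2.resize(c["pixels"][40:220,140:330],(317,300))]))
E
```

```text
t 14.1 tcp [ 7.380e-02 -3.000e-04  3.783e-01] tip [ 1.359e-01 -2.000e-04  2.073e-01] tilt 19.97 F [-0.21 -0.26  0.4 ] q [-0.306  0.394  1.807 -0.198  1.242 -2.053] 0.0006502259574297804
lid n 3087 angle [1.765 1.798 1.822]
```

View pics/w4.png

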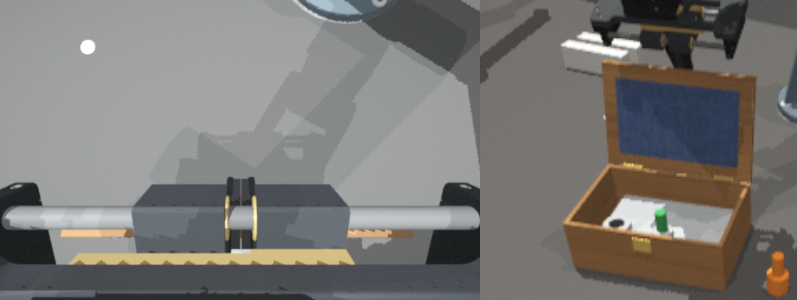

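The wrist view shows wide carriages beside the fingers. The lid holds at 1.80 rad and the force is gone. I'll straighten the tool to about 8° about its tip for more clearance.

Emit:
move_arm(
  commands=[
    [[0.3,0,0.05,0,-0.03,0],[0.65,0,0.08,0,-0.11,0],[1.0,0,0.12,0,-0.2,0],[1.0,0,0.12,0,-0.2,0],[1.0,0,0.12,0,-0.2,0]],
  ],
)

```text
time: 14.82
position: [0.4068, -0.0587, 0.3871]
tool_rot: [-0.134, 0.988, -0.01, -0.076]
ft_force: [-3.8, 0.9, 1.8]
grip_width: 0.0003
grip_force: 1.5
```

```bash
python3 - <<'E'
from h import *
tip();lid();go(.1,0,.207)
E
```

```text
t 14.825 tcp [ 0.1139 -0.0007  0.3871] tip [ 0.1417 -0.001   0.2072] tilt 8.77 F [-3.79  0.87  1.8 ] q [-0.388  0.295  1.926 -0.107  1.046 -2.169] 0.0003271245679401873
lid n 3091 angle [1.836 1.87  1.894]
t 14.875 tcp [ 0.1136 -0.0006  0.3871] tip [ 0.1412 -0.0008  0.2072] tilt 8.73 F [-2.97  1.14  1.61] q [-0.388  0.295  1.925 -0.107  1.045 -2.169] 0.00036442500707731127
shift [-1.019, -0.02, -0.152]
```

The lid simply rested back on the finger as it withdrew, so it is a heavy lid. I'll push on from here with the straighter tool.

Emit:
move_arm(
  commands=[
    [[-0.1,0,-0.015,0,0,0],[-0.2,0,-0.03,0,0,0],[-0.3,0,-0.045,0,0,0],[-0.4,0,-0.06,0,0,0],[-0.5,0,-0.075,0,0,0],[-0.5,0,-0.075,0,0,0]],
  ],
)

```text
time: 15.62
position: [0.4277, -0.0535, 0.3871]
tool_rot: [-0.134, 0.988, -0.01, -0.073]
ft_force: [-0.3, 0.4, 0.4]
grip_width: 0.0007
grip_force: 0.0
```

```bash
python3 - <<'E'
from h import *
tip();lid()
E
```

```text
t 15.625 tcp [ 9.240e-02 -3.000e-04  3.871e-01] tip [ 1.193e-01 -2.000e-04  2.071e-01] tilt 8.5 F [-0.25  0.36  0.39] q [-0.359  0.32   1.882 -0.1    1.062 -2.145] 0.0006833225163896773
lid n 3051 angle [1.676 1.705 1.729]
```

Emit:
move_arm(
  commands=[
    [[-0.1,0,-0.015,0,0,0],[-0.2,0,-0.03,0,0,0],[-0.3,0,-0.045,0,0,0],[-0.4,0,-0.06,0,0,0],[-0.5,0,-0.075,0,0,0],[-0.6,0,-0.09,0,0,0],[-0.6,0,-0.09,0,0,0]],
  ],
)

```text
time: 16.55
position: [0.4509, -0.047, 0.387]
tool_rot: [-0.134, 0.988, -0.01, -0.074]
ft_force: [1.0, 0.4, 0.2]
grip_width: 0.0008
grip_force: 0.0
```

```bash
python3 - <<'E'
from h import *
tip();lid()
E
```

```text
t 16.55 tcp [ 0.0683 -0.0004  0.387 ] tip [ 0.0953 -0.0003  0.2071] tilt 8.54 F [1.04 0.41 0.24] q [-0.328  0.349  1.831 -0.095  1.087 -2.119] 0.0008291393997973226
lid n 2933 angle [1.515 1.54  1.562]
```

Emit:
move_arm(
  commands=[
    [[-0.1,0,-0.015,0,0,0],[-0.2,0,-0.03,0,0,0],[-0.3,0,-0.045,0,0,0],[-0.4,0,-0.06,0,0,0],[-0.5,0,-0.075,0,0,0],[-0.5,0,-0.075,0,0,0]],
  ],
)

```text
time: 17.35
position: [0.4704, -0.0416, 0.3871]
tool_rot: [-0.134, 0.988, -0.01, -0.074]
ft_force: [-1.2, 0.2, 0.7]
grip_width: 0.0006
grip_force: 0.0
```

```bash
python3 - <<'E'
from h import *
tip();lid()
E
```

```text
t 17.35 tcp [ 4.810e-02 -3.000e-04  3.871e-01] tip [ 7.510e-02 -2.000e-04  2.072e-01] tilt 8.54 F [-1.21  0.25  0.66] q [-0.304  0.374  1.787 -0.091  1.108 -2.098] 0.0006028370077366925
lid n 2724 angle [1.381 1.405 1.426]
```

Emit:
move_arm(
  commands=[
    [[-0.08,0,-0.012,0,0,0],[-0.16,0,-0.024,0,0,0],[-0.24,0,-0.036,0,0,0],[-0.24,0,-0.036,0,0,0],[-0.24,0,-0.036,0,0,0],[-0.24,0,-0.036,0,0,0]],
  ],
)

```text
time: 18.15
position: [0.4793, -0.0391, 0.3871]
tool_rot: [-0.134, 0.988, -0.01, -0.074]
ft_force: [0.5, -0.0, -0.2]
grip_width: 0.0005
grip_force: 0.0
```

```bash
python3 - <<'E'
from h import *
tip();lid()
E
```

```text
t 18.15 tcp [ 0.0389 -0.0005  0.3871] tip [ 0.0661 -0.0004  0.2071] tilt 8.59 F [ 0.52 -0.01 -0.18] q [-0.293  0.385  1.767 -0.089  1.119 -2.089] 0.0005371471419422872
lid n 2589 angle [1.309 1.331 1.352]
```

Emit:
move_arm(
  commands=[
    [[-0.08,0,-0.012,0,0,0],[-0.16,0,-0.024,0,0,0],[-0.16,0,-0.024,0,0,0],[-0.16,0,-0.024,0,0,0],[-0.16,0,-0.024,0,0,0]],
  ],
)

```text
time: 18.82
position: [0.4855, -0.0373, 0.3871]
tool_rot: [-0.134, 0.988, -0.01, -0.074]
ft_force: [0.4, 0.4, -0.1]
grip_width: 0.0005
grip_force: 0.0
```

```bash
python3 - <<'E'
from h import *
tip();lid();lid()
E
```

```text
t 18.825 tcp [ 0.0325 -0.0005  0.3871] tip [ 0.0597 -0.0004  0.2071] tilt 8.59 F [ 0.41  0.36 -0.05] q [-0.286  0.393  1.752 -0.087  1.126 -2.084] 0.0005295011273298979
lid n 2464 angle [1.261 1.281 1.302]
lid n 2470 angle [1.261 1.281 1.302]
```

Not falling yet; I'll go on in small steps.

Emit:
move_arm(
  commands=[
    [[-0.08,0,-0.012,0,0,0],[-0.16,0,-0.024,0,0,0],[-0.16,0,-0.024,0,0,0],[-0.16,0,-0.024,0,0,0],[-0.16,0,-0.024,0,0,0]],
  ],
)

```text
time: 19.55
position: [0.4917, -0.0356, 0.387]
tool_rot: [-0.134, 0.988, -0.01, -0.074]
ft_force: [-0.3, 0.0, 0.6]
grip_width: 0.0006
grip_force: 0.0
```

```bash
python3 - <<'E'
from h import *
tip();lid();lid()
E
```

```text
t 19.55 tcp [ 0.026  -0.0005  0.387 ] tip [ 0.0532 -0.0005  0.2071] tilt 8.6 F [-0.26  0.03  0.62] q [-0.28   0.4    1.738 -0.086  1.133 -2.078] 0.0005638842879984365
lid n 2166 angle [1.143 1.16  1.183]
lid n 2108 angle [1.124 1.141 1.163]
```

It is falling by itself (1.16 to 1.14 in 0.05 s). I'll withdraw back and up while it shuts.

Emit:
move_arm(
  commands=[
    [[0.2,0,0,0,0,0],[0.4,0,-0.4,0,0,0],[0.4,0,-1.0,0,0,0],[0.4,0,-1.6,0,0,0],[0.4,0,-2.0,0,0,0],[0.4,0,-2.0,0,0,0],[0.4,0,-2.0,0,0,0],[0.4,0,-2.0,0,0,0],[0.4,0,-2.0,0,0,0],[0.4,0,-2.0,0,0,0],[0.4,0,-2.0,0,0,0],[0.4,0,-2.0,0,0,0]],
  ],
)

```text
time: 21.15
position: [0.488, -0.0367, 0.4685]
tool_rot: [-0.134, 0.988, -0.01, -0.074]
ft_force: [0.1, -0.1, 0.3]
grip_width: 0.0007
grip_force: 0.0
```

Emit:
move_arm(
  commands=[
    [[0,0,0,0,0,0],[0,0,0,0,0,0],[0,0,0,0,0,0],[0,0,0,0,0,0],[0,0,0,0,0,0],[0,0,0,0,0,0]],
  ],
)

```text
time: 21.9
position: [0.488, -0.0367, 0.4686]
tool_rot: [-0.134, 0.988, -0.01, -0.074]
ft_force: [-0.2, 0.4, -0.5]
grip_width: 0.0004
grip_force: 0.0
```

```bash
python3 - <<'E'
from h import *
tip();c=lid();cv2.imwrite("pics/s5.png",c["pixels"])
w=cloud(c).reshape(-1,3);q=np.column_stack([(w[:,:2]-C)@CX,(w[:,:2]-C)@CY,w[:,2]])
for a,b in((-.07,-.04),(-.04,0),(0,.04),(.04,.07)):
    l=q[(q[:,0]>a)&(q[:,0]<b)&(abs(q[:,1])<.1)&(q[:,2]<.15)];print(a,len(l),np.median(l[:,2]).round(4))
E
```

```text
t 21.9 tcp [ 0.0298 -0.0005  0.4686] tip [ 0.057  -0.0004  0.2886] tilt 8.59 F [-0.25  0.43 -0.46] q [-0.284  0.293  1.644 -0.081  1.333 -2.099] 0.0004230855703646129
-0.07 750 0.0885
-0.04 923 0.0886
0 838 0.0886
0.04 576 0.0886
```

View pics/s5.png

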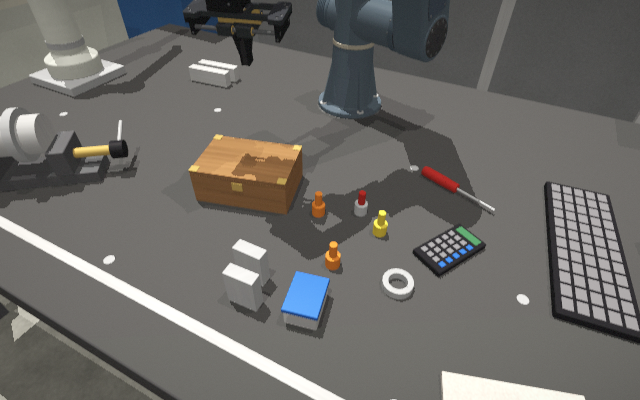

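The lid is shut flat, at 88.6 mm all over around (250,165), and nothing else has moved.

```bash
python3 -c "
from rig import *
print(hand_in())"
```

```text
the job is handed in; nothing more can be done
None
```

The green plug stands fully home in its pocket, the lid swung shut under its own weight and lies flat, and I handed the job in at about 22 s; one first push wedged the lid edge under the gripper (17.7 N upward on the wrist when read, under the 25 N limit), so I backed off and redid it gently.

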